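Fold down the bur rack and shut the bur case

TASK

Pack up the open bur case: first push its upright bur rack over, away from the front of the case, until it lies flat in the case, and then swing the lid over and press it fully shut. Only push with the fingertips or the outside of the fingers: do not pinch or lift anything, do not shove the case along the bench, and leave the things standing around it where they are.

Things in the scene. Friction and masses are not known exactly. Their poses are not given: they have to be found in the camera images.
- case: Loose dark green sheet-steel bur case, 132 x 190 x 36 mm (x, y, z) without its lid, about 1.7 kg, standing on the bench; open on top, walls 4 mm. Origin: centre of the underside. x points from its front (rack hinge) to its back (lid hinge), y along both hinges, z up. Its front faces the robot, turned by up to 0.6 rad.
- rack (a joint): Angle of the bur rack (rad): 0 = flat in the case, on its stop; 1.57 = upright; 1.66 at most. Starts nearly upright, folds towards the back of the case. Stiff hinge: stays where it is left and must be pushed all the way down, 0.5 to 2 N near its free edge. Aluminium plate, 86 mm from hinge to free edge, 168 mm wide, 3 mm thick. While it stands up, the lid cannot shut.
- rack_hinge (a point): Middle of the rack's hinge axis, fixed to the case: 52 mm in front of the case's centre, 16 mm above the bench. Axes as the case. The plate's bur-side face lies 3 mm off this axis; with the rack flat it is 19 mm above the bench and 17 mm below the case's rim.
- rack_edge (a point): Middle of the rack's free edge, on the bur-side face (front when up, top when flat). Axes turn with the rack: x from hinge to free edge, y along the hinge, z out of that face. Two banks of burs, 52 mm wide, stand 10 mm proud of it, up to 61 mm from the hinge; the strip 58 mm wide between them and the last 24 mm before the edge are plain plate to push on.
- lid (a joint): Angle of the lid (rad): 0 = fully shut; 1.57 = upright; 1.97 at most. Starts leaning back past upright. Stiff hinge: stays at any angle and must be pushed all the way, 0.5 to 4 N near its free edge. Dark green steel cap, 136 mm from hinge to free edge, 194 mm wide, 17 mm deep (3 mm panel, 14 mm rim on its inner side). Shut, its top is 54 mm above the bench.
- lid_hinge (a point): Middle of the lid's hinge axis, fixed to the case: 68 mm behind the case's centre, 37 mm above the bench. Axes as the case.
- lid_edge (a point): Middle of the lid's free edge, on its outer face: 136 mm from the hinge axis along the lid and 17 mm out from it. Turns with the lid: -x from the hinge to the free edge, y along the hinge, z out of the outer face (up when shut, backwards when open upright).
- loupe_mid (a point): Bystander, not to be moved: black eyeglass loupe, 48 mm across at the foot, 34 mm high. Point half-way up its middle.
- wax_jar_mid (a point): Bystander, not to be moved: amber jar with white cap, 54 mm across, 54 mm high. Point half-way up its middle.
- bur_pot_mid (a point): Bystander, not to be moved: white round pot bristling with burs, 62 mm across, 36 mm high, burs to 64 mm. Point half-way up its middle.
- handpiece_mid (a point): Bystander, not to be moved: silver rotary handpiece lying down, 155 mm long, 22 mm thick. Point half-way up its middle.
- ball_vise_mid (a point): Bystander, not to be moved: heavy dark steel engraver's ball vise, 100 mm across, 96 mm high. Point half-way up its middle.
- graver_mid (a point): Bystander, not to be moved: graver lying down, wooden mushroom handle, 115 mm long, 22 mm thick at the handle. Point half-way up its middle.
- bench_block_mid (a point): Bystander, not to be moved: bright steel block 62 x 62 x 20 mm. Point half-way up its middle.
Mind the look-alikes: they are no part of the job. There is more than one size of the case; the one meant has the size given above.

How it is judged:
By the outcome, as a careful person would: the job done as asked, in the order asked, and still so for the second after the job is handed in, with the robot touching nothing.
It also fails if it takes over 56 s, if anything falls off the work surface, if the arm or the gripper's body presses on something with over 40 N, if the wrist force passes 120 N, or if a joint passes its speed limit or range.

ROBOT

A 6-joint arm with a two-finger parallel gripper is mounted at the origin on the work surface. World frame = base frame: x ahead of the robot, y to its left, z up, the work surface at z = 0. Lengths are in m, angles in rad, forces in N, time in s.
With the tool pointing down it reaches from about 0.3 to 1 m from the base axis. Payload 5.1 kg.
Tool frame: the origin (TCP) lies at the very end of the fingers, on their centre line; the grasp point (between the pads) lies 19 mm behind it; z points along the fingers, y is the line along which they close (so a half turn about z gives the same grasp; the last joint's range is limited). The gripper opens to 95 mm and grips with 3 to 60 N. Pads are 20 mm wide; open, the fingers measure 119 mm over their backs; the gripper's body (75 mm by 180 mm) begins 59 mm behind the grasp point.
Start: joints at [-1.29, 0.124, 1.65, -0, 1.367, -0.083], TCP at [0.231, -0.607, 0.187] pointing down, gripper open.
Joint ranges: [-2.61, 2.61], [-1.02, 2.33], [0.03, 2.71], [-1.35, 4.49], [0.32, 2.68], [-2.91, 2.91]. Speed limits (rad/s): [2.57, 2.57, 3.14, 3.14, 3.14, 3.14].

INTERFACE

Orientations are given as a rotation vector (axis times angle).
In Python, from workcell import * gives the robot as it stands.
- The arm moves only by the tool servo_tool, never from a script. Its argument "plan" is a list that holds one entry, the list of rows, each a list of 7 numbers: the opening, from 0 (shut) to 1 (fully open), then the shift along the tool's x, y, z in units of 40 mm (1.0 is 40 mm), then the turn, a rotation vector about the tool's x, y, z in units of 6 degrees (1.0 is 6 degrees). In form: [[[hand, x, y, z, rx, ry, rz], ...]]. A call has 1 to 12 rows; each row shifts and turns the commanded pose from where the row before left it, along the tool's axes as they then stand; what a row does not reach is not made up. A row lasts 1/12 s, in which the tool goes at most 41.7 mm and 7.16 degrees, less where a joint would pass 70% of its speed; a pose out of reach is approached as far as the arm can. A call is refused whole if a number of a shift passes 1 or a number of a turn 1, either way. A call with a gripper value outside its range is refused whole. The fingers move at their own pace and stop on an object; "newtons" is the grip in N (left out, the last holds). Time passes only in rows, so rows that do not move let the fingers close. It gives the time, the measured TCP pose, the force, the opening and the grip force at its end, in the units of the state.
- get_state(): the state, without advancing time (a new reading comes with each control period).
- read_camera(name): name is "scene" or "top"; returns a dict with "frame" (400x640x3 uint8, red, green, blue), "intrinsics" (3x3 intrinsics, pixels), "dist" ([k1, k2, p1, p2, k3] as OpenCV has them; the pictures are not rectified), "world_from_camera" (4x4, takes a point from camera to world coordinates). Camera axes: x right, y down, z forward; pixel columns grow to the right and rows downward; lengths in m; the calibration is good to about 2 mm. A picture is of the moment at which its call begins. There is no depth.
- finish_job(): hands the job in; it is judged then, once.
The state is a dict: "clock": time; "qpos": joint angles; "joint_vel": joint speeds; "tau": joint torques, N m; "tool_pos": TCP position; "tcp_rot": TCP orientation; "contact_force": force on the tool from outside, world axes, zero at the start; "ft_torque": the same for the moment, N m; "opening": finger opening in m; "grasp_force": force on a finger pad.
Only numpy, scipy, OpenCV 4.12 (cv2) and the standard library are available. Lean on these libraries where they do the work, as an engineer would, in place of code of your own. Each camera call takes 0.05 s, during which the arm holds its last target. There are 200 camera calls.

## Working session

There is one attempt and no reset: what is moved stays moved. The work goes in short steps, Python scripts to look and compute and a tool call to move; the robot and the scene stay as the last step left them, time stands still between calls to the robot, and variables do not carry over. Pictures are saved under pics/ and viewed, at most 10 in all, crops included, and the job is handed in when it is done.

Besides the shell and the picture viewer there is one more tool, called after "Emit:" as name(argument=value, ...) on one line, values as JSON. servo_tool: Moves the arm, as the interface text tells. Its arguments: {"type":"object","properties":{"plan":{"type":"array","items":{"type":"array","items":{"type":"array","items":{"type":"number"}}}},"newtons":{"type":"number"}},"required":["plan"]}

```bash
mkdir -p pics; python3 - <<'E'
from workcell import *
import cv2,pickle
for n in("scene","top"):
    c=read_camera(n); pickle.dump(c,open(n+".pkl","wb")); cv2.imwrite(f"pics/{n}0.png",c["frame"][:,:,::-1])
    print(c["intrinsics"],c["dist"],c["world_from_camera"])
print(get_state())
E
```

```text
[[416.37372906   0.         312.03564897]
 [  0.         416.37372906 201.89793735]
 [  0.           0.           1.        ]] [-0.03041846  0.          0.          0.          0.        ] [[-0.76022484  0.50102325 -0.41356244  1.03599965]
 [ 0.64959783  0.57742505 -0.49457353  0.58521859]
 [-0.00899153 -0.64463634 -0.76443648  1.02014739]
 [ 0.          0.          0.          1.        ]]
[[472.21900196   0.         314.74814748]
 [  0.         472.21900196 204.02570717]
 [  0.           0.           1.        ]] [-0.03786098  0.          0.          0.          0.        ] [[ 0.01384599 -0.99665214  0.08057788  0.39056462]
 [-0.99974228 -0.01234879  0.01904963 -0.0547563 ]
 [-0.01799082 -0.08082087 -0.99656626  1.75645105]
 [ 0.          0.          0.          1.        ]]
{'clock': 0.1, 'qpos': array([-1.28962907e+00,  1.24445583e-01,  1.65157899e+00,  8.08318570e-06,
        1.36751666e+00, -8.26290716e-02]), 'joint_vel': array([ 8.51663979e-05, -2.01967299e-03, -4.79129474e-03,  5.58791168e-04,
        6.27903647e-04,  1.57779146e-03]), 'tau': array([ 3.42483332e-06, -4.18879831e+01, -3.61097395e+01,  7.77084637e-02,
        4.61344107e-02, -7.24833876e-05]), 'tool_pos': array([ 0.23105959, -0.60683841,  0.18538179]), 'tcp_rot': array([-3.08785564e+00, -5.67950452e-01,  2.90793579e-04]), 'contact_force': array([-0.11208498, -0.59055553, -0.43410471]), 'ft_torque': array([0.04056033, 0.00768857, 0.03412448]), 'grasp_force': 0.0, 'opening': 0.09480843784041851}
```

View pics/scene0.png

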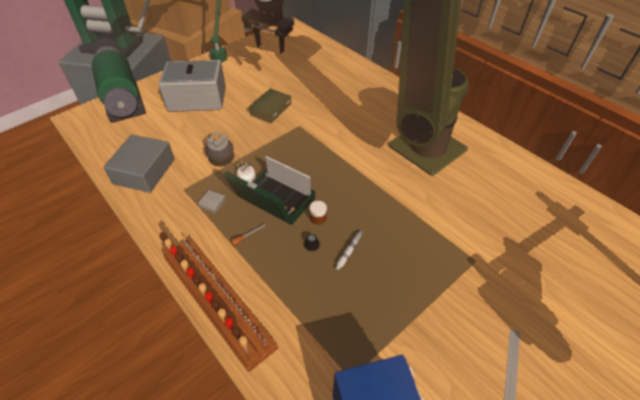

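View pics/top0.png

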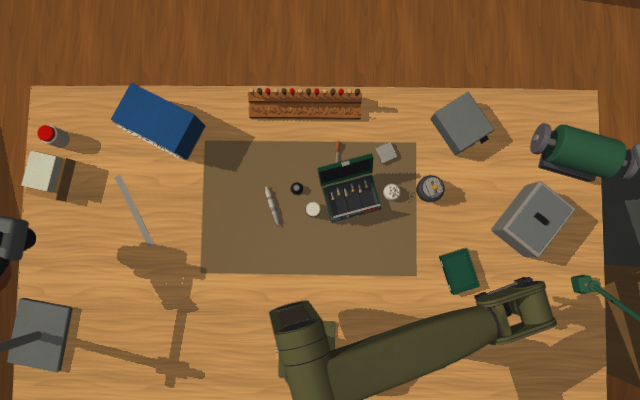

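The scene camera shows the open case near (270,190). In the top view it is at about (350,188): the lid is leaning back at (345,170), the rack is at the front at (355,212), the jar is at (313,209), the pot is at (391,191), the block at (386,153) and the graver at (338,150). I'll zoom in on both views.

```bash
python3 - <<'E'
import cv2
a=cv2.imread("pics/top0.png")[130:240,290:450]; b=cv2.imread("pics/scene0.png")[135:235,195:345]
cv2.imwrite("pics/topz.png",cv2.resize(a,None,fx=5,fy=5,interpolation=cv2.INTER_CUBIC))
cv2.imwrite("pics/scenez.png",cv2.resize(b,None,fx=5,fy=5,interpolation=cv2.INTER_CUBIC))
E
```

```text
(no output)
```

View pics/topz.png

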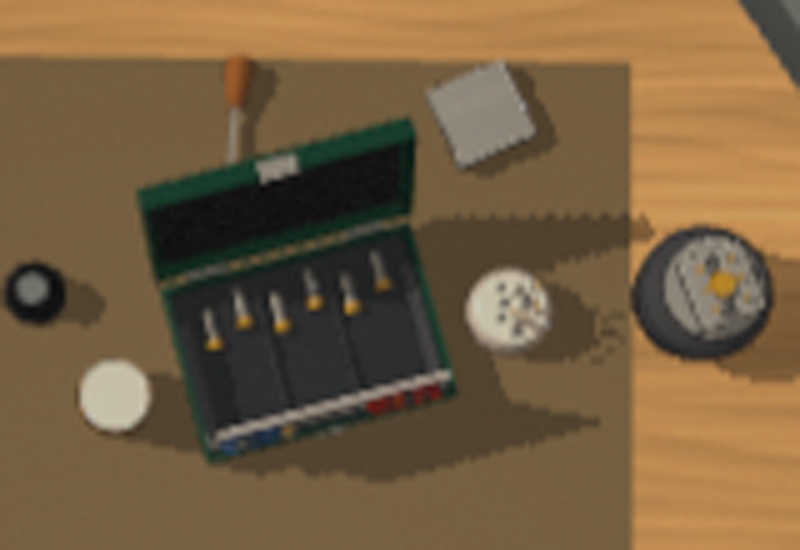

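View pics/scenez.png

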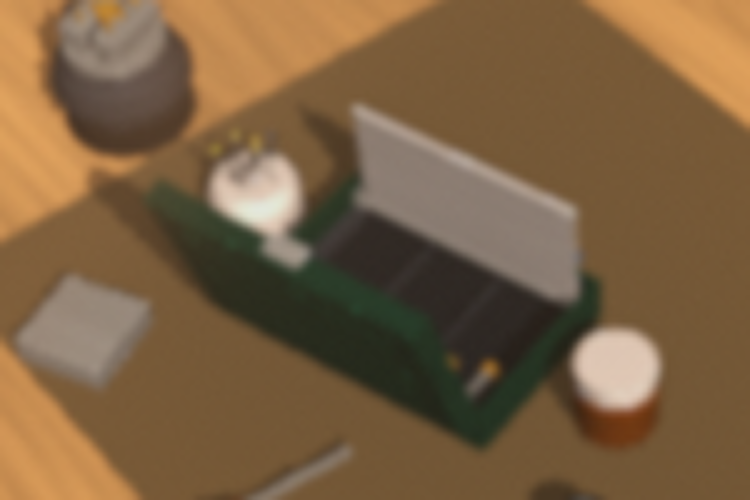

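```bash
cat > fit.py <<'E'
import pickle,numpy as np,cv2
from scipy.optimize import least_squares
cam={n:pickle.load(open(n+".pkl","rb")) for n in("scene","top")}
def proj(n,P):
    c=cam[n];T=np.linalg.inv(c["world_from_camera"])
    return cv2.projectPoints(np.atleast_2d(P).astype(float),cv2.Rodrigues(T[:3,:3])[0],T[:3,3],c["intrinsics"],c["dist"])[0][:,0]
def ray(n,uv,z):
    c=cam[n];q=cv2.undistortPoints(np.array([[uv]],float),c["intrinsics"],c["dist"])[0,0]
    W=c["world_from_camera"];d=W[:3,:3]@[*q,1];o=W[:3,3];return o+d*(z-o[2])/d[2]
unz=lambda uv,o:(np.array(uv)+.5)/5-.5+o
T0,S0=np.array([290,130]),np.array([195,135])
def pt(p,k,a,b,c):
    if k=="c":l=np.array([a,b,c])
    if k=="l":t=p[3];l=np.array([.068,b,.037])+a*np.array([-np.cos(t),0,np.sin(t)])+c*np.array([np.sin(t),0,np.cos(t)])
    if k=="r":t=p[4];l=np.array([-.052,b,.016])+a*np.array([np.cos(t),0,np.sin(t)])+c*np.array([-np.sin(t),0,np.cos(t)])
    s,co=np.sin(p[2]),np.cos(p[2]);return np.array([p[0]+co*l[0]-s*l[1],p[1]+s*l[0]+co*l[1],l[2]])
E
cat > a.py <<'E'
from fit import *
ob=[("top",(208,462),"c",-.066,.095,.036),("top",(456,395),"c",-.066,-.095,.036),("top",(139,190),"l",.136,.097,.017),("top",(413,121),"l",.136,-.097,.017),
("top",(145,208),"l",.136,.097,0),("top",(411,140),"l",.136,-.097,0),("top",(214,438),"r",.086,.084,.0015),("top",(450,376),"r",.086,-.084,.0015),
("scene",(356,106),"r",.086,-.084,.0015),("scene",(577,208),"r",.086,.084,.0015),("scene",(600,283),"c",-.066,.095,.036),("scene",(155,187),"l",.136,-.097,.008),("scene",(478,447),"c",.066,.095,0)]
def f(p):return np.concatenate([proj(n,pt(p,*k))[0]-unz(uv,T0 if n=="top" else S0) for n,uv,*k in ob])
r=least_squares(f,[.45,-.12,.25,1.9,1.5],loss="soft_l1");print(r.x.round(4));print(r.fun.reshape(-1,2).round(1))
print(np.sqrt(np.diag(np.linalg.inv(r.jac.T@r.jac))).round(4))
np.save("p.npy",r.x);p=r.x
for nm,uv,z in[("jar",(115,396),.054),("loupe",(33,290),.034),("pot",(508,310),.036),("block",(482,114),.02),("gravertip",(232,160),.005),("graverhandle",(238,62),.015),("vise",(710,290),.08)]:
    w=ray("top",unz(uv,T0),z);s,c=np.sin(p[2]),np.cos(p[2]);d=w[:2]-p[:2]
    print(nm,w.round(3),"case frame",np.round([c*d[0]+s*d[1],-s*d[0]+c*d[1]],3))
E
python3 a.py
```

```text
[ 0.5544 -0.1554  0.2685  1.8366  1.5831]
[[-0.4 -0.2]
 [ 0.4 -0. ]
 [-0.5 -0.2]
 [-0.2 -0.7]
 [-0.5  0.6]
 [ 1.6 -0.1]
 [ 0.9 -0.2]
 [ 0.   0.1]
 [ 0.5 -0.1]
 [-0.2  0.6]
 [ 0.4 -0.8]
 [-0.6 -0.9]
 [ 0.9  1. ]]
[0.0021 0.0013 0.0098 0.0224 0.0341]
jar [ 0.511 -0.015  0.054] case frame [-0.005  0.147]
loupe [0.59  0.047 0.034] case frame [0.088 0.186]
pot [ 0.579 -0.301  0.036] case frame [-0.015 -0.147]
block [ 0.727 -0.284  0.02 ] case frame [ 0.132 -0.169]
gravertip [ 0.693 -0.099  0.005] case frame [0.148 0.018]
graverhandle [ 0.765 -0.102  0.015] case frame [ 0.217 -0.005]
vise [ 0.59  -0.439  0.08 ] case frame [-0.041 -0.282]
```

Emit:
servo_tool(plan=[[[0,0,0,0,0,0,0.46],[0,0,0,0,0,0,0.46],[0,0.4,-0.4,0,0,0,0],[0,0.45,-0.47,0,0,0,0],[0,0.45,-0.47,0,0,0,0],[0,0.45,-0.47,0,0,0,0],[0,0.45,-0.47,0,0,0,0],[0,0.45,-0.47,0,0,0,0],[0,0.45,-0.47,0,0,0,0],[0,0.45,-0.47,0,0,0,0],[0,0.45,-0.47,0,0,0,0],[0,0.45,-0.47,0,0,0,0]]], newtons=20)

```text
clock: 1.1
tool_pos: [0.3542, -0.3803, 0.186]
tcp_rot: [-3.113, -0.418, 0.001]
contact_force: [-0.1, -0.1, -0.3]
opening: 0.0205
grasp_force: 0.0
```

Emit:
servo_tool(plan=[[[0,0.45,-0.47,0,0,0,0],[0,0.45,-0.47,0,0,0,0],[0,0.45,-0.47,0,0,0,0],[0,0.45,-0.47,0,0,0,0],[0,0.45,-0.47,0,0,0,0],[0,0.45,-0.47,0,0,0,0],[0,0.4,-0.4,0,0,0,0],[0,0.2,-0.2,0,0,0,0],[0,0,0,0,0,0,0],[0,0,0,0,0,0,0]]])

```text
clock: 1.93
tool_pos: [0.4449, -0.215, 0.1863]
tcp_rot: [3.113, 0.421, -0.001]
contact_force: [-0.1, 0.3, 0.1]
opening: 0.0004
grasp_force: 0.0
```

```bash
cat > st.py <<'E'
from workcell import *
import numpy as np
from scipy.spatial.transform import Rotation as R
p=np.load("p.npy");s=get_state();M=R.from_euler("z",p[2]).as_matrix()
print("t",round(s["clock"],2),"case-frame tcp mm",(M.T@(s["tool_pos"]-[p[0],p[1],0])*1e3).round(1),"F",(M.T@s["contact_force"]).round(2),"open",round(s["opening"],4))
print("tool axes in case\n",(M.T@R.from_rotvec(s["tcp_rot"]).as_matrix()).round(3))
E
python3 st.py
```

```text
t 1.93 case-frame tcp mm [-121.4  -28.4  186.3] F [-0.03  0.27  0.1 ] open 0.0004
tool axes in case
 [[ 1.     0.    -0.001]
 [ 0.    -1.    -0.   ]
 [-0.001  0.    -1.   ]]
```

Emit:
servo_tool(plan=[[[0,0.2,-0.24,0.4,0,0,0],[0,0.2,-0.24,0.4,0,0,0],[0,0.2,-0.23,0.4,0,0,0],[0,0.18,0,0.4,0,0,0],[0,0,0,0.4,0,0,0],[0,0,0,0.36,0,0,0],[0,0,0,0,0,0,0],[0,0,0,0,0,0,0]]])

```text
clock: 2.6
tool_pos: [0.4666, -0.1801, 0.0913]
tcp_rot: [-3.113, -0.416, 0.003]
contact_force: [-0.3, 0.2, 0.3]
opening: 0.0005
grasp_force: 0.0
```

```bash
python3 st.py; python3 - <<'E'
from workcell import *
import cv2
a=read_camera("scene")["frame"][135:235,195:345,::-1];b=read_camera("top")["frame"][140:240,310:430,::-1]
r=lambda i:cv2.resize(i,None,fx=4,fy=4,interpolation=cv2.INTER_CUBIC)[:,:395]
import numpy as np
cv2.imwrite("pics/pre.png",np.hstack([r(a[:,35:]),r(b)]))
E
```

```text
t 2.6 case-frame tcp mm [-91.2  -0.5  91.3] F [-0.2   0.3   0.27] open 0.0005
tool axes in case
 [[ 1.    -0.003 -0.002]
 [-0.003 -1.     0.001]
 [-0.002 -0.001 -1.   ]]
```

View pics/pre.png

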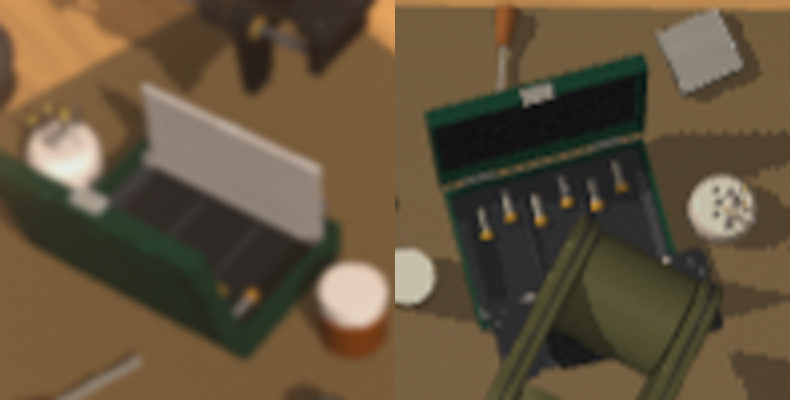

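The left half shows the rack still upright, its top edge running from (145,88) to (322,172), with the gripper behind it. The right half shows the gripper centred in front of the case. I'll start the push.

Emit:
servo_tool(plan=[[[0,0.2,0,0,0,0,0],[0,0.2,0,0,0,0,0],[0,0.2,0,0,0,0,0],[0,0.16,0.01,0.01,0,0,0],[0,0.17,0.01,0.01,0,0,0],[0,0.16,0.01,0.02,0,0,0],[0,0.12,0,0.04,0,0,0],[0,0.12,0,0.04,0,0,0],[0,0.12,0,0.04,0,0,0],[0,0.11,0,0.05,0,0,0]]])

```text
clock: 3.53
tool_pos: [0.5286, -0.1639, 0.0835]
tcp_rot: [-3.113, -0.419, 0.0]
contact_force: [-0.5, 0.3, -0.1]
opening: 0.0006
grasp_force: 0.0
```

```bash
python3 st.py
```

```text
t 3.53 case-frame tcp mm [-27.1  -1.3  83.5] F [-0.4   0.4  -0.08] open 0.0006
tool axes in case
 [[ 1.    -0.001 -0.   ]
 [-0.001 -1.     0.   ]
 [-0.    -0.    -1.   ]]
```

Emit:
servo_tool(plan=[[[0,0.11,0,0.06,0,0,0],[0,0.11,0,0.07,0,0,0],[0,0.1,0,0.08,0,0,0],[0,0.1,0,0.08,0,0,0],[0,0.09,0,0.09,0,0,0],[0,0.08,0,0.09,0,0,0],[0,0.08,0,0.1,0,0,0],[0,0.07,0,0.1,0,0,0],[0,0.06,0,0.11,0,0,0],[0,0.05,0,0.11,0,0,0],[0,0.05,0,0.11,0,0,0],[0,0.05,0,0.12,0,0,0]]])

```text
clock: 4.53
tool_pos: [0.565, -0.1539, 0.0385]
tcp_rot: [-3.114, -0.419, 0.0]
contact_force: [0.4, -0.1, 0.3]
opening: 0.0004
grasp_force: 0.0
```

```bash
python3 st.py
```

```text
t 4.53 case-frame tcp mm [10.6 -1.3 38.5] F [ 0.38 -0.16  0.3 ] open 0.0004
tool axes in case
 [[ 1.    -0.001 -0.   ]
 [-0.001 -1.     0.   ]
 [-0.    -0.    -1.   ]]
```

Emit:
servo_tool(plan=[[[0,0.03,0,0.12,0,0,0],[0,0.03,0,0.12,0,0,0],[0,0.02,0,0.12,0,0,0],[0,0,0,0.1,0,0,0],[0,0,0,0.04,0,0,0],[0,0,0,0,0,0,0]]])

```text
clock: 5.03
tool_pos: [0.5674, -0.153, 0.0182]
tcp_rot: [-3.113, -0.419, 0.002]
contact_force: [-0.2, 0.1, 0.4]
opening: 0.0007
grasp_force: 0.0
```

Emit:
servo_tool(plan=[[[0,0,0,0.03,0,0,0],[0,0,0,0.03,0,0,0],[0,0,0,0,0,0,0]]])

```text
clock: 5.28
tool_pos: [0.568, -0.1532, 0.0166]
tcp_rot: [3.113, 0.419, 0.0]
contact_force: [-0.1, 0.5, -0.6]
opening: 0.0005
grasp_force: 0.0
```

```bash
python3 st.py
```

```text
t 5.28 case-frame tcp mm [13.7 -1.4 16.6] F [ 0.07  0.46 -0.57] open 0.0005
tool axes in case
 [[ 1.    -0.001  0.   ]
 [-0.001 -1.    -0.   ]
 [ 0.     0.    -1.   ]]
```

```bash
cat > look.py <<'E'
import sys,cv2,numpy as np
from workcell import *
a=read_camera("scene")["frame"][135:235,195:345,::-1];b=read_camera("top")["frame"][140:240,310:430,::-1]
r=lambda i:cv2.resize(i,None,fx=4,fy=4,interpolation=cv2.INTER_CUBIC)[:,:395]
cv2.imwrite(f"pics/{sys.argv[1]}.png",np.hstack([r(a[:,35:]),r(b)]))
E
python3 look.py r1
```

```text
(no output)
```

View pics/r1.png

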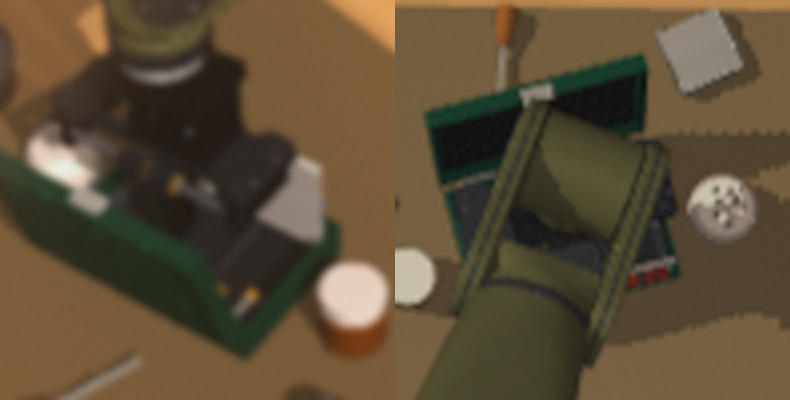

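The picture shows the rack still upright: its right end is at (322,170)-(320,240), and the burs are still visible at (650,277) in the top view. The tip met no resistance, so my geometry is off somewhere. I'll check it by projecting the tool and rack into the images.

```bash
python3 - <<'E'
from fit import *
from workcell import *
p=np.load("p.npy");s=get_state();t=s["tool_pos"]
c=cam["scene"]
z=lambda uv:((uv-[195+35,135])*4+1.5).round(0)
print("tcp scene",z(proj("scene",[t,t+[0,0,.05],t+[0,0,.09],t+[0,0,.2]])))
print("tcp top",(( proj("top",[t,t+[0,0,.09],t+[0,0,.2]])-[310,140])*4+[396.5,1.5]).round(0))
print("rack",z(proj("scene",[pt(p,"r",.086,y,.0015) for y in(-.084,0,.084)])),z(proj("scene",[pt(p,"r",0,y,.0015) for y in(-.084,0,.084)])))
a=read_camera("scene")["frame"][140:225,225:325,::-1]
a=cv2.resize(a,None,fx=7.5,fy=7.0,interpolation=cv2.INTER_LANCZOS4)
cv2.imwrite("pics/r2.png",cv2.convertScaleAbs(a,alpha=1.8,beta=20))
E
```

```text
tcp scene [[185. 252.]
 [181. 209.]
 [176. 174.]
 [164.  66.]]
tcp top [[558. 220.]
 [564. 209.]
 [572. 195.]]
rack [[147.  84.]
 [232. 126.]
 [321. 169.]] [[156. 160.]
 [237. 201.]
 [322. 244.]]
```

View pics/r2.png

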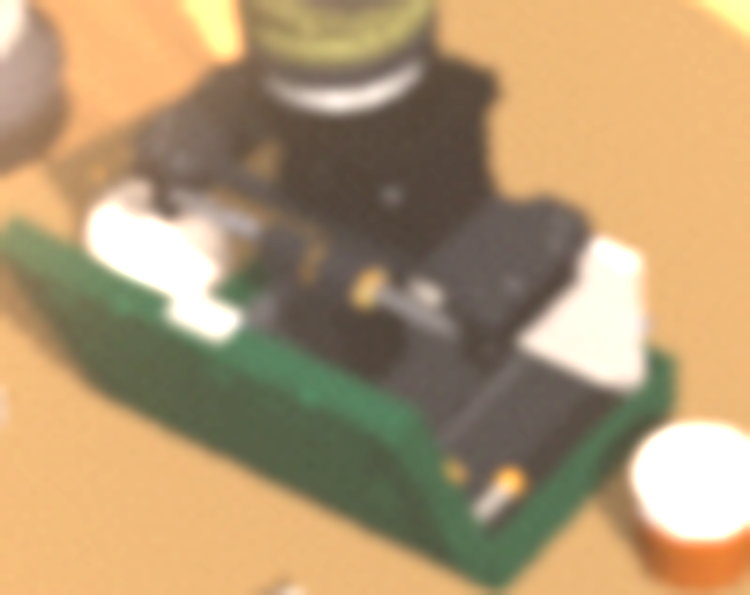

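The fingers are inside the case, behind a rack that never moved, so the tip passed over its top edge. In the picture the fingertips look roughly 15–20 mm higher than the reported TCP. I'll back out and push again lower down the plate, in the middle strip.

Emit:
servo_tool(plan=[[[0,0,0,-0.5,0,0,0],[0,0,0,-0.6,0,0,0],[0,0,0,-0.6,0,0,0],[0,0,0,-0.6,0,0,0],[0,0,0,-0.6,0,0,0],[0,0,0,-0.6,0,0,0],[0,-0.55,0,0,0,0,0],[0,-0.55,0,0,0,0,0],[0,-0.55,0,0,0,0,0],[0,-0.55,0,0,0,0,0],[0,-0.55,0,0,0,0,0],[0,0,0,0,0,0,0]]])

```text
clock: 6.43
tool_pos: [0.4593, -0.1827, 0.1565]
tcp_rot: [3.114, 0.416, -0.002]
contact_force: [0.2, -0.6, -0.1]
opening: 0.0008
grasp_force: 0.0
```

Emit:
servo_tool(plan=[[[0,0,0,0.4,0,0,0],[0,0,0,0.4,0,0,0],[0,0,0,0.4,0,0,0],[0,0,0,0.4,0,0,0],[0,0,0,0.4,0,0,0],[0,0,0,0.2,0,0,0],[0,0,0,0,0,0,0]]])

```text
clock: 7.02
tool_pos: [0.4607, -0.1813, 0.0664]
tcp_rot: [-3.111, -0.419, 0.005]
contact_force: [0.0, 0.5, -0.1]
opening: 0.0005
grasp_force: 0.0
```

```bash
python3 st.py; python3 - <<'E'
from fit import *
from workcell import *
p=np.load("p.npy");s=get_state();t=s["tool_pos"]
c=read_camera("scene")["frame"][:,:,::-1];d=read_camera("top")["frame"][:,:,::-1]
uv=proj("scene",t)[0];o=(uv-[50,50]).astype(int);print("scene tcp in crop",((uv-o)*4+1.5).round(0),[((q-o)*4+1.5).round() for q in proj("scene",[pt(p,"r",.086,0,.0015),t+[0,0,.03]])])
uw=proj("top",t)[0];q=(uw-[48,50]).astype(int);print("top tcp",((uw-q)*4+[401.5,1.5]).round(0))
r=lambda i:cv2.convertScaleAbs(cv2.resize(i,None,fx=4,fy=4,interpolation=cv2.INTER_CUBIC),alpha=1.8,beta=20)
cv2.imwrite("pics/r3.png",np.hstack([r(c[o[1]:o[1]+100,o[0]:o[0]+100]),r(d[q[1]:q[1]+100,q[0]:q[0]+100])]))
E
```

```text
t 7.02 case-frame tcp mm [-97.3  -0.1  66.4] F [ 0.16  0.43 -0.13] open 0.0005
tool axes in case
 [[ 1.    -0.001 -0.003]
 [-0.001 -1.     0.003]
 [-0.003 -0.003 -1.   ]]
scene tcp in crop [205. 202.] [array([172., 202.]), array([204., 175.])]
top tcp [597. 202.]
```

View pics/r3.png

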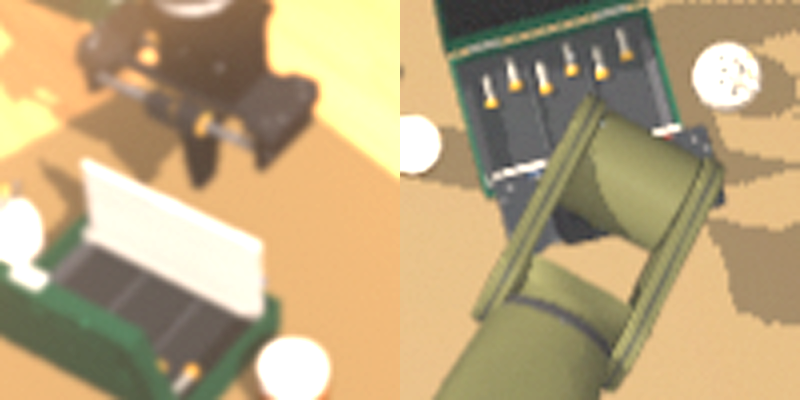

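The finger is visible from (200,130) to about (202,187), while the reported TCP projects to (205,202). So the closed fingertips end about 17 mm short of the TCP. The rack is still upright and the case hasn't moved. I'll push again with the path lowered by that amount.

Emit:
servo_tool(plan=[[[0,0.18,0,0,0,0,0],[0,0.18,0,-0.02,0,0,0],[0,0.18,0,-0.02,0,0,0],[0,0.18,0,0,0,0,0],[0,0.14,0,0,0,0,0],[0,0.14,0,0,0,0,0],[0,0.14,0,0.01,0,0,0],[0,0.12,0,0.01,0,0,0]]])

```text
clock: 7.78
tool_pos: [0.5108, -0.1687, 0.069]
tcp_rot: [-3.113, -0.419, 0.001]
contact_force: [-0.6, -0.8, -0.7]
opening: 0.0004
grasp_force: 0.5
```

```bash
python3 st.py
```

```text
t 7.78 case-frame tcp mm [-45.6  -1.2  69. ] F [-0.75 -0.62 -0.66] open 0.0004
tool axes in case
 [[ 1.    -0.001 -0.001]
 [-0.001 -1.     0.   ]
 [-0.001 -0.    -1.   ]]
```

Emit:
servo_tool(plan=[[[0,0.11,0,0.03,0,0,0],[0,0.11,0,0.04,0,0,0],[0,0.11,0,0.04,0,0,0],[0,0.1,0,0.05,0,0,0],[0,0.1,0,0.06,0,0,0],[0,0.1,0,0.07,0,0,0]]])

```text
clock: 8.28
tool_pos: [0.5353, -0.162, 0.0577]
tcp_rot: [-3.113, -0.419, -0.001]
contact_force: [-1.2, -0.0, 1.0]
opening: 0.0009
grasp_force: 0.5
```

```bash
python3 st.py; python3 look.py r4
```

```text
t 8.28 case-frame tcp mm [-20.1  -1.2  57.7] F [-1.12  0.31  0.99] open 0.0009
tool axes in case
 [[ 1.    -0.001  0.001]
 [-0.001 -1.     0.   ]
 [ 0.001 -0.    -1.   ]]
```

View pics/r4.png

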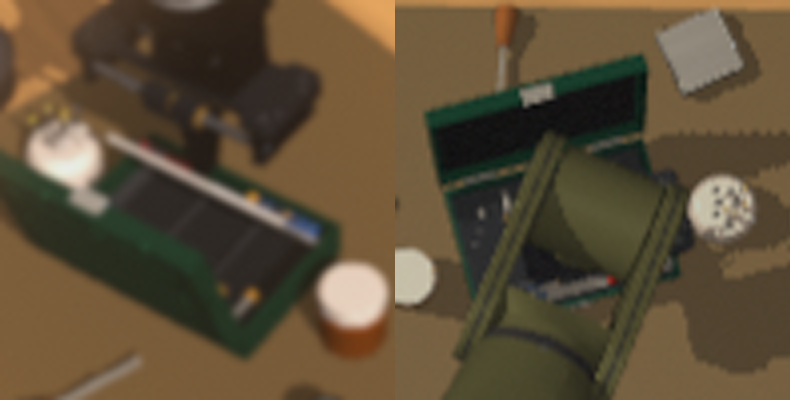

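The rack is folding: its free edge now runs from (110,137) to (318,238), and the case hasn't moved. I'll carry on along the arc.

Emit:
servo_tool(plan=[[[0,0.07,0,0.09,0,0,0],[0,0.07,0,0.09,0,0,0],[0,0.08,0,0.08,0,0,0],[0,0.07,0,0.09,0,0,0],[0,0.07,0,0.09,0,0,0],[0,0.06,0,0.09,0,0,0],[0,0.06,0,0.1,0,0,0],[0,0.05,0,0.1,0,0,0],[0,0.05,0,0.11,0,0,0],[0,0.04,0,0.11,0,0,0]]])

```text
clock: 9.22
tool_pos: [0.5589, -0.1556, 0.0193]
tcp_rot: [-3.113, -0.419, -0.0]
contact_force: [-0.3, 0.3, 1.2]
opening: 0.0007
grasp_force: 0.4
```

Emit:
servo_tool(plan=[[[0,0.03,0,0.1,0,0,0],[0,0.02,0,0.1,0,0,0],[0,0.01,0,0.08,0,0,0],[0,0,0,0.05,0,0,0],[0,0,0,0,0,0,0]]])

```text
clock: 9.63
tool_pos: [0.5604, -0.1549, 0.0058]
tcp_rot: [-3.113, -0.419, 0.002]
contact_force: [-0.1, -0.0, -0.4]
opening: 0.0005
grasp_force: 0.0
```

```bash
python3 st.py
```

```text
t 9.63 case-frame tcp mm [ 5.9 -1.   5.8] F [-0.08 -0.03 -0.39] open 0.0005
tool axes in case
 [[ 1.    -0.001 -0.001]
 [-0.001 -1.     0.001]
 [-0.001 -0.001 -1.   ]]
```

Emit:
servo_tool(plan=[[[0,0,0,0.05,0,0,0],[0,0,0,0.05,0,0,0]]])

```text
clock: 9.8
tool_pos: [0.5611, -0.155, 0.0026]
tcp_rot: [3.113, 0.419, 0.001]
contact_force: [1.2, 0.4, 0.9]
opening: 0.0004
grasp_force: 0.3
```

Emit:
servo_tool(plan=[[[0,0,0,0.03,0,0,0],[0,0,0,0.03,0,0,0]]])

```text
clock: 9.97
tool_pos: [0.5611, -0.1551, 0.0002]
tcp_rot: [3.113, 0.419, 0.001]
contact_force: [-0.0, 0.1, 1.1]
opening: 0.0003
grasp_force: 0.3
```

Emit:
servo_tool(plan=[[[0,0,0,0.03,0,0,0],[0,0,0,0.03,0,0,0]]])

```text
clock: 10.13
tool_pos: [0.5612, -0.1551, -0.0022]
tcp_rot: [3.113, 0.419, 0.001]
contact_force: [-0.1, 0.7, 0.2]
opening: 0.0004
grasp_force: 0.3
```

Emit:
servo_tool(plan=[[[0,0,0,0.03,0,0,0],[0,0,0,0.03,0,0,0]]])

```text
clock: 10.3
tool_pos: [0.5611, -0.1551, -0.0047]
tcp_rot: [3.113, 0.419, 0.0]
contact_force: [0.5, -0.0, 0.6]
opening: 0.0007
grasp_force: 0.3
```

Emit:
servo_tool(plan=[[[0,0,0,0.03,0,0,0],[0,0,0,0.03,0,0,0]]])

```text
clock: 10.47
tool_pos: [0.5611, -0.155, -0.0071]
tcp_rot: [3.113, 0.419, 0.0]
contact_force: [1.1, -0.0, 1.0]
opening: 0.0003
grasp_force: 0.3
```

Emit:
servo_tool(plan=[[[0,0,0,0.03,0,0,0],[0,0,0,0.03,0,0,0]]])

```text
clock: 10.63
tool_pos: [0.5611, -0.1551, -0.0089]
tcp_rot: [-3.113, -0.419, 0.0]
contact_force: [-3.3, 1.4, 10.5]
opening: 0.0005
grasp_force: 5.2
```

Emit:
servo_tool(plan=[[[0,0,0,0.02,0,0,0],[0,0,0,0,0,0,0]]])

```text
clock: 10.8
tool_pos: [0.5611, -0.1551, -0.009]
tcp_rot: [-3.113, -0.419, 0.001]
contact_force: [-3.4, 0.4, 8.4]
opening: 0.0006
grasp_force: 4.3
```

```bash
python3 st.py
```

```text
t 10.8 case-frame tcp mm [ 6.5 -1.4 -9. ] F [-3.19  1.29  8.39] open 0.0006
tool axes in case
 [[ 1.    -0.001 -0.001]
 [-0.001 -1.     0.   ]
 [-0.001 -0.    -1.   ]]
```

It stopped hard at a TCP height of −9 mm, so the rack is on its stop. That puts the real tip 28 mm above the TCP. Next I'll lift and go over and behind the lid.

Emit:
servo_tool(plan=[[[0,0,0,-0.3,0,0,0],[0,0,0,-0.5,0,0,0],[0,0,0,-0.6,0,0,0],[0,0,0,-0.6,0,0,0],[0,0,0,-0.6,0,0,0],[0,0,0,-0.6,0,0,0],[0,0,0,-0.6,0,0,0],[0,0,0,-0.5,0,0,0],[0,0,0,-0.3,0,0,0],[0,0,0,0,0,0,0]]])

```text
clock: 11.63
tool_pos: [0.5628, -0.1557, 0.1777]
tcp_rot: [3.111, 0.418, 0.009]
contact_force: [0.5, -0.6, 1.5]
opening: 0.0004
grasp_force: 0.0
```

Emit:
servo_tool(plan=[[[0,0.4,0,0,0,0,0],[0,0.5,0,0,0,0,0],[0,0.5,0,0,0,0,0],[0,0.5,0,0,0,0,0],[0,0.5,0,0,0,0,0],[0,0.5,0,0,0,0,0],[0,0.5,0,0,0,0,0],[0,0.3,0,0,0,0,0],[0,0,0,0,0,0,0]]])

```text
clock: 12.38
tool_pos: [0.7043, -0.1149, 0.1709]
tcp_rot: [-3.112, -0.421, 0.004]
contact_force: [0.1, -0.1, -1.2]
opening: 0.0003
grasp_force: 0.0
```

```bash
python3 st.py; python3 look.py r5
```

```text
t 12.38 case-frame tcp mm [155.2  -0.7 170.9] F [ 0.04 -0.16 -1.23] open 0.0003
tool axes in case
 [[ 1.     0.    -0.003]
 [ 0.    -1.     0.002]
 [-0.003 -0.002 -1.   ]]
```

Emit:
servo_tool(plan=[[[0,0,0,0.35,0,0,0],[0,0,0,0.4,0,0,0],[0,0,0,0.35,0,0,0],[0,0,0,0.2,0,0,0],[0,-0.15,0,0,0,0,0],[0,-0.15,0,0,0,0,0],[0,-0.15,0,0,0,0,0],[0,-0.15,0,0,0,0,0],[0,-0.15,0,0,0,0,0],[0,-0.15,0,0,0,0,0]]])

```text
clock: 13.32
tool_pos: [0.6706, -0.1257, 0.1245]
tcp_rot: [3.112, 0.419, 0.009]
contact_force: [4.0, 1.9, 3.6]
opening: 0.0007
grasp_force: 1.8
```

```bash
python3 st.py
```

```text
t 13.32 case-frame tcp mm [119.9  -2.2 124.5] F [4.36 0.72 3.61] open 0.0007
tool axes in case
 [[ 1.    -0.001  0.006]
 [-0.001 -1.    -0.002]
 [ 0.006  0.002 -1.   ]]
```

Emit:
servo_tool(plan=[[[0,-0.15,0,0,0,0,0],[0,-0.15,0,0,0,0,0],[0,-0.15,0,0,0,0,0],[0,-0.15,0,0,0,0,0],[0,-0.15,0,0,0,0,0],[0,-0.15,0,0,0,0,0]]])

```text
clock: 13.82
tool_pos: [0.6337, -0.1351, 0.1217]
tcp_rot: [-3.113, -0.419, 0.0]
contact_force: [3.5, 0.5, 2.6]
opening: 0.0003
grasp_force: 1.5
```

```bash
python3 st.py
```

```text
t 13.82 case-frame tcp mm [ 81.8  -1.4 121.7] F [ 3.54 -0.41  2.55] open 0.0003
tool axes in case
 [[ 1.    -0.001 -0.   ]
 [-0.001 -1.     0.   ]
 [-0.    -0.    -1.   ]]
```

Emit:
servo_tool(plan=[[[0,-0.13,0,0.02,0,0,0],[0,-0.13,0,0.02,0,0,0],[0,-0.14,0,0.02,0,0,0],[0,-0.14,0,0.03,0,0,0],[0,-0.14,0,0.03,0,0,0],[0,-0.14,0,0.03,0,0,0],[0,-0.14,0,0.04,0,0,0],[0,-0.14,0,0.05,0,0,0]]])

```text
clock: 14.48
tool_pos: [0.5911, -0.1469, 0.1118]
tcp_rot: [3.113, 0.419, -0.001]
contact_force: [2.0, -0.7, 2.3]
opening: 0.0003
grasp_force: 1.1
```

```bash
python3 st.py
```

```text
t 14.48 case-frame tcp mm [ 37.6  -1.5 111.8] F [ 1.75 -1.17  2.27] open 0.0003
tool axes in case
 [[ 1.    -0.001 -0.001]
 [-0.001 -1.    -0.   ]
 [-0.001  0.    -1.   ]]
```

Emit:
servo_tool(plan=[[[0,-0.13,0,0.06,0,0,0],[0,-0.13,0,0.07,0,0,0],[0,-0.13,0,0.07,0,0,0],[0,-0.13,0,0.07,0,0,0],[0,-0.12,0,0.08,0,0,0],[0,-0.11,0,0.09,0,0,0],[0,-0.11,0,0.1,0,0,0],[0,-0.11,0,0.1,0,0,0],[0,-0.1,0,0.1,0,0,0],[0,-0.1,0,0.11,0,0,0]]])

```text
clock: 15.32
tool_pos: [0.5463, -0.1589, 0.0776]
tcp_rot: [-3.113, -0.419, 0.0]
contact_force: [2.2, -0.8, 0.7]
opening: 0.0003
grasp_force: 0.6
```

```bash
python3 st.py
```

```text
t 15.32 case-frame tcp mm [-8.8 -1.1 77.6] F [ 1.89 -1.31  0.7 ] open 0.0003
tool axes in case
 [[ 1.    -0.001 -0.   ]
 [-0.001 -1.     0.   ]
 [-0.    -0.    -1.   ]]
```

On track, with the lid at roughly 30°. Next come the last arc and the press.

Emit:
servo_tool(plan=[[[0,-0.08,0,0.12,0,0,0],[0,-0.08,0,0.12,0,0,0],[0,-0.08,0,0.12,0,0,0],[0,-0.07,0,0.13,0,0,0],[0,-0.07,0,0.13,0,0,0],[0,-0.05,0,0.13,0,0,0],[0,-0.05,0,0.13,0,0,0],[0,-0.04,0,0.13,0,0,0],[0,-0.03,0,0.1,0,0,0],[0,-0.02,0,0.08,0,0,0]]])

```text
clock: 16.15
tool_pos: [0.5243, -0.1648, 0.0298]
tcp_rot: [-3.113, -0.419, 0.001]
contact_force: [0.2, 0.2, 0.1]
opening: 0.0
grasp_force: 0.3
```

```bash
python3 st.py
```

```text
t 16.15 case-frame tcp mm [-31.5  -1.   29.8] F [0.27 0.16 0.09] open 0.0
tool axes in case
 [[ 1.    -0.001 -0.001]
 [-0.001 -1.     0.001]
 [-0.001 -0.001 -1.   ]]
```

Emit:
servo_tool(plan=[[[0,0,0,0.05,0,0,0],[0,0,0,0.03,0,0,0]]])

```text
clock: 16.32
tool_pos: [0.5242, -0.1648, 0.0268]
tcp_rot: [-3.113, -0.419, 0.002]
contact_force: [-0.9, 0.6, 0.7]
opening: 0.0004
grasp_force: 0.4
```

Emit:
servo_tool(plan=[[[0,0,0,0.03,0,0,0],[0,0,0,0.02,0,0,0]]])

```text
clock: 16.48
tool_pos: [0.5245, -0.1649, 0.0261]
tcp_rot: [-3.113, -0.419, 0.002]
contact_force: [-4.5, 1.7, 9.7]
opening: 0.0004
grasp_force: 4.8
```

Emit:
servo_tool(plan=[[[0,0,0,0.03,0,0,0],[0,0,0,0,0,0,0],[0,0,0,0,0,0,0]]])

```text
clock: 16.73
tool_pos: [0.5245, -0.1649, 0.026]
tcp_rot: [-3.113, -0.419, 0.002]
contact_force: [-6.8, 1.9, 11.7]
opening: 0.0003
grasp_force: 5.7
```

Emit:
servo_tool(plan=[[[0,0,0,-0.1,0,0,0],[0,0,0,-0.4,0,0,0],[0,0,0,-0.5,0,0,0],[0,0,0,-0.6,0,0,0],[0,0,0,-0.6,0,0,0],[0,0,0,-0.6,0,0,0],[0,-0.5,0,-0.3,0,0,0],[0,-0.5,0,0,0,0,0],[0,-0.5,0,0,0,0,0],[0,-0.5,0,0,0,0,0],[0,-0.5,0,0,0,0,0],[0,0,0,0,0,0,0]]])

```text
clock: 17.73
tool_pos: [0.4263, -0.1918, 0.148]
tcp_rot: [3.114, 0.416, -0.001]
contact_force: [-0.4, 0.3, 0.1]
opening: 0.0004
grasp_force: 0.0
```

```bash
python3 look.py end; python3 st.py
```

```text
t 17.83 case-frame tcp mm [-131.    -1.4  148.4] F [ 0.33  0.03 -0.08] open 0.0003
tool axes in case
 [[ 1.    -0.002  0.001]
 [-0.002 -1.    -0.001]
 [ 0.001  0.001 -1.   ]]
```

View pics/end.png

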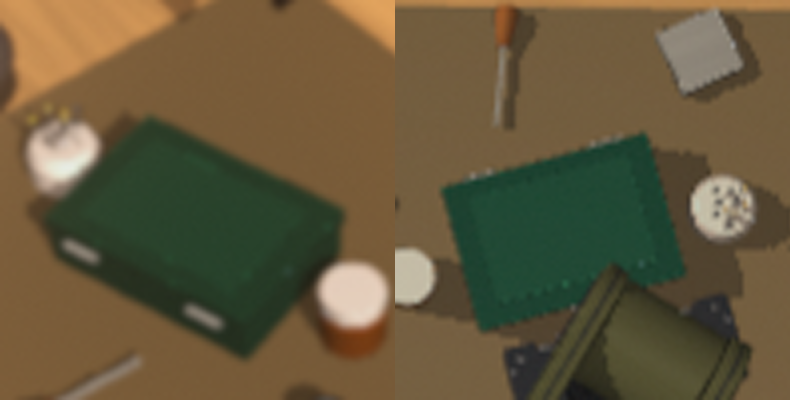

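The lid is shut on the case in both views, with corners in the top view at (443,187), (645,135), (684,275) and (480,330). The case hasn't moved, and the things around it are where they were. Handing in.

```bash
python3 -c "
from workcell import *
print(finish_job())"
```

```text
the job is handed in; nothing more can be done
None
```

The job is handed in at about 18 s of the 56 s allowed: I pushed the rack down to a firm stop, then closed the lid and pressed it until it stopped at its shut height; the first rack push passed over the plate without touching it, and in the last camera views the case and the bystanders in frame had not moved.

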